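Lock the panels of a sloping model stand with a cam

ROBOT

A 6-joint arm with a two-finger parallel gripper is mounted at the origin on the work surface. World frame = base frame: x ahead of the robot, y to its left, z up, the work surface at z = 0. Lengths are in mm, angles in degrees, forces in N, time in s.
With the tool pointing down it reaches from about 300 to 750 mm from the base axis. Payload 8.5 kg.
Tool frame: the origin (TCP) lies between the finger pads; the fingertips stand 22 mm ahead of it and the grasp point (between the pads) lies 3 mm ahead of it; z points along the fingers, x is the direction in which the jaws open and shut, and the axes are right-handed (so a half turn about z gives the same grasp; the last joint's range is limited). The gripper opens to 85 mm and grips with 20 to 120 N. Pads are 22 mm wide; open, the fingers measure 114 mm over their backs; the gripper's body (76 mm by 85 mm) begins 54 mm behind the grasp point. The pads swing forward as they close: fully open they stand 13 mm farther back than shut.
Start: joints at [51.893, 21.807, 74.336, -0, 83.858, -12.336], TCP at [239.121, 495.279, 222.822] pointing down, gripper open.
Joint ranges: [-178.18, 178.18], [-50.72, 133.34], [12.68, 142.11], [-81.47, 261.47], [9.98, 163.14], [-165.26, 165.26]. Speed limits (degrees/s): [136.94, 136.94, 180, 180, 180, 180].

INTERFACE

Orientations are given as a 3x3 rotation matrix whose columns are the frame's x, y, z axes.
In Python, from workcell import bot, camera, camera_params, job_done gives the robot as it stands.
- The arm moves only by the tool send_rows, never from a script. Its argument "deltas" is one flat list of numbers, 4 for each row, row after row: the shift along the world's x, y, z in mm, then the turn about the world's z in rad. In form: [dx, dy, dz, roll, dx, dy, dz, roll, ...]. A call has 1 to 20 rows; each row shifts and turns the commanded pose from where the row before left it; what a row does not reach is not made up. A row lasts 1/10 s, in which the tool goes at most 50 mm and 8.59 degrees, less where a joint would pass 70% of its speed; a pose out of reach is approached as far as the arm can. A call with a gripper value outside its range is refused whole. "hand" is the closure in counts, from 0 (fully open) to 255 (shut), set as the call begins (left out, the last holds). The fingers move at their own pace and stop on an object; "force" is the grip in N (left out, the last holds). Time passes only in rows, so rows that do not move let the fingers close. It gives the time, the measured TCP pose, the force and the opening at its end, in the units of the state.
- bot.get_obs(): the state, without advancing time (a new reading comes with each control period).
- camera(name): name is "side" or "top"; returns the picture (384x512x3 uint8, blue, green, red); there is no depth.
- camera_params(name): a dict with "camera_matrix" (3x3 intrinsics, pixels), "k1" (the pictures are not rectified: a ray, as slopes to the right and down, at radius r is drawn at 1 + k1 r^2 times it, then the intrinsics apply), "world_to_cam" (4x4, takes a point from world to camera coordinates). Camera axes: x right, y up, looking along -z (the intrinsics and any distortion apply to the point x, -y, -z); pixel columns grow to the right and rows downward; lengths in mm; the calibration is good to about 2 mm. A picture is of the moment at which its call begins. camera_params takes no time and is no camera call.
- job_done(): hands the job in, once; it reports no verdict.
The state is a dict: "time": time; "joints": joint angles; "joint_velocities": joint speeds; "tau": joint torques, N m; "tcp_pos": TCP position; "ee_rot": TCP orientation; "force": force on the tool from outside, world axes, zero at the start; "ft_torque": the same for the moment, N m; "width": finger opening in mm.
Only numpy, scipy, OpenCV 4.12 (cv2) and the standard library are available. Lean on these libraries where they do the work, as an engineer would, in place of code of your own. Each camera call takes 0.05 s, during which the arm holds its last target. There are 200 camera calls.

TASK

Clear the stray orange brick off the sloping stand into the grey parts tray, slide the loose panel up to the fixed panel so that its bolt head enters the open cam, and then turn the cam clockwise half a turn to its stop, so that the panels are drawn tight together. Leave the tower, the bottle and the mug as they stand, and let go of everything at the end.

Things in the scene. Friction and masses are not known exactly. Their poses are not given: they have to be found in the camera images.
- panel (a joint): Gap in m between the facing edges of the white sliding panel and the fixed panel: 0 tight, starts 0.053 to 0.071. The panel runs in guides straight across the board, 1.5 N friction, and stays where left. At about 0.008 it meets a black sprung seal strip (8 N when flush): let go there it springs back to 6 to 8 mm. Push until 3 to 6 N are felt, no more; only the cam draws it tight.
- panel_grip (a point): Point on the axis of the blue block on the sliding panel. The block is 24 x 24 mm and stands 30 mm out of the panel's face; this point is 18 mm above that face, 12 mm below the block's end. Axes, those of the board: x up the slope, y across from the sliding to the fixed panel, z straight out of the board. Push along +y to close the gap. A white relief 28 mm high begins 40 mm up-slope.
- cam (a joint): Cam angle in rad: 0 open, its hook's mouth facing the bolt; it grows clockwise seen from outside (looking along cam_grip's -z); pi is the end stop, locked. Starts at -0.2 to 0.3, all open. Friction 0.03 N m, under 0.15 N m while it draws the bolt (from about 0.7 to 2.7 rad, the last 8 mm of the gap); it stays where left. Beyond 0.45 with the bolt not yet in, the hook bars the bolt's way.
- cam_grip (a point): Point on the cam axis in its bar handle: 44 mm long, 12 mm wide, 30 mm high, grey with a red end, on a clear disc 60 mm across, level with the white fixed panel. The point is 19 mm above the disc, 12 mm below the bar's end. Axes turn with the cam: x along the bar to its red end (up the slope at joint 0), y across it, z out along the axis. A 32 mm high brick stands 73 mm off, up-slope.
- brick_mid (a point): Centre of the stray orange brick: 32 mm (x), 24 mm (y), 24 mm high (z, low studs on top), 30 g. It lies on the rubber-faced board in the gap between the panels, x up the slope, z out of the board, about 30 mm clear of the bolt up-slope and of the board's edge down-slope, so grip it across its 32 mm length. It blocks the sliding panel.
- tray: Grey open tray, 140 x 140 mm, 40 mm high, walls and floor about 4 mm, fixed on the table either left or right of the robot; origin: centre of its underside, z up.
- stand: Fixed sloping stand, 310 mm wide; origin on the table under the middle of its board; x towards its high side, y across, z up. The grey board, 210 mm up the slope, slopes at 28 degrees, low edge towards the robot, 78 mm above the table at the middle. On it two white panels 24 mm thick and 130 mm up the slope: fixed one on the +y side, sliding one on the -y side.
- tower_mid (a point): Half-way up a standing white and pale blue brick tower, 48 x 48 mm, 159 mm high, beside the stand at its cam end: leave it. z up.
- bottle_mid (a point): Half-way up a green bottle, 64 mm in diameter, 200 mm high, beside the stand at the other end: leave it. z up.
- mug_mid (a point): Half-way up a blue cup without handle, 76 mm in diameter, 85 mm high, on the side of the robot opposite to the tray: leave it. z up.
- bolt_head (a point): Centre of the round steel bolt head, 10 mm across, on a 6 mm shank that sticks out of the sliding panel's +y edge (head centre 36 mm beyond it), 12 mm above the board, in line with the cam's axis. Axes as panel_grip. The panel is 130 mm (x) by 90 mm (y) by 24 mm thick.

How it is judged:
By the outcome, as a careful person would: the job done as asked, in the order asked, and still so for the second after the job is handed in, with the robot touching nothing.
It also fails if it takes over 72 s, if anything falls off the work surface, if the arm or the gripper's body presses on something with over 40 N, if the wrist force passes 120 N, or if a joint passes its speed limit or range.

## Working session

There is one attempt and no reset: what is moved stays moved. The work goes in short steps, Python scripts to look and compute and a tool call to move; the robot and the scene stay as the last step left them, time stands still between calls to the robot, and variables do not carry over. Pictures are saved under pics/ and viewed, about 8 in all and at most 12, crops included, and the job is handed in when it is done.

Besides the shell and the picture viewer there is one more tool, called by a JSON object that holds its "op" and its "data". send_rows: Moves the arm, as the interface text tells. Its arguments: {"type":"object","properties":{"deltas":{"type":"array","items":{"type":"number"}},"hand":{"type":"number"},"force":{"type":"number"}},"required":["deltas"]}

```bash
ls; mkdir -p pics; python3 - <<'E'
from workcell import bot,camera,camera_params
import cv2,numpy as np
for n in("side","top"):
    cv2.imwrite(f"pics/{n}0.png",camera(n)); p=camera_params(n); print(n,np.round(p["camera_matrix"],1).tolist(),p["k1"],np.round(p["world_to_cam"],3).tolist())
o=bot.get_obs();print({k:np.round(v,2).tolist() for k,v in o.items()})
E
```

```text
pics
side [[351.4, 0.0, 254.0], [0.0, 351.4, 189.0], [0.0, 0.0, 1.0]] -0.04082230315864352 [[0.913, -0.409, 0.007, -516.508], [0.191, 0.441, 0.877, -219.692], [-0.361, -0.799, 0.48, -682.61], [0.0, 0.0, 0.0, 1.0]]
top [[428.4, 0.0, 254.1], [0.0, 428.4, 191.0], [0.0, 0.0, 1.0]] -0.12985375442516597 [[-0.024, -1.0, 0.003, 9.146], [0.977, -0.023, 0.213, -559.645], [-0.213, 0.008, 0.977, -1115.477], [0.0, 0.0, 0.0, 1.0]]
{'time': 0.1, 'joints': [51.89, 21.84, 74.38, 0.0, 83.86, -12.34], 'joint_velocities': [0.11, -0.06, -0.17, -0.02, 0.0, -0.03], 'tau': [0.0, -44.92, -23.17, -0.0, 0.0, 0.0], 'tcp_pos': [238.96, 495.08, 222.29], 'ee_rot': [[0.43, 0.9, -0.0], [0.9, -0.43, -0.0], [-0.0, -0.0, -1.0]], 'force': [0.24, -0.6, -0.58], 'ft_torque': [-0.01, 0.01, 0.01], 'width': 85.8}
```

View pics/side0.png

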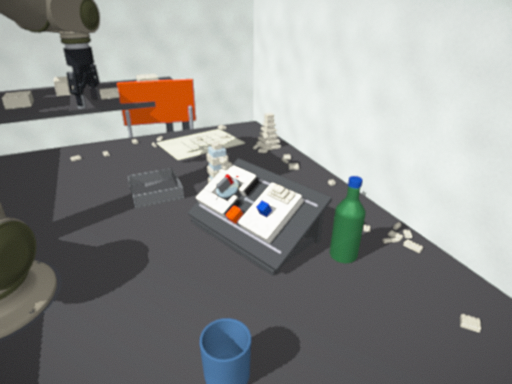

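View pics/top0.png

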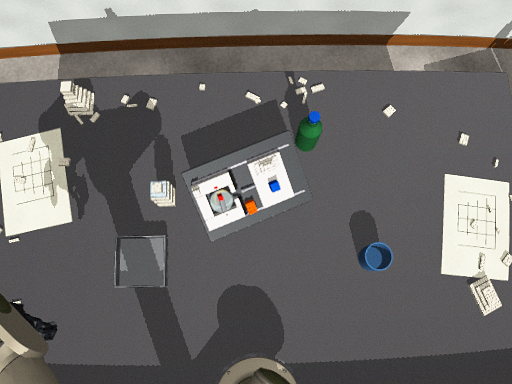

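The top view has tray at (141,262), stand centre about (247,191), brick at (251,206), blue block at (275,186), cam at (221,200). I'll zoom in on both.

```bash
python3 - <<'E'
import cv2,numpy as np
t=cv2.imread("pics/top0.png")[140:250,170:330]; s=cv2.imread("pics/side0.png")[150:280,180:340]
t=cv2.resize(t,None,fx=5,fy=5,interpolation=cv2.INTER_CUBIC);s=cv2.resize(s,None,fx=4.6,fy=4.6,interpolation=cv2.INTER_CUBIC)
cv2.imwrite("pics/tz.png",t);cv2.imwrite("pics/sz.png",s)
E
```

```text
(no output)
```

View pics/tz.png

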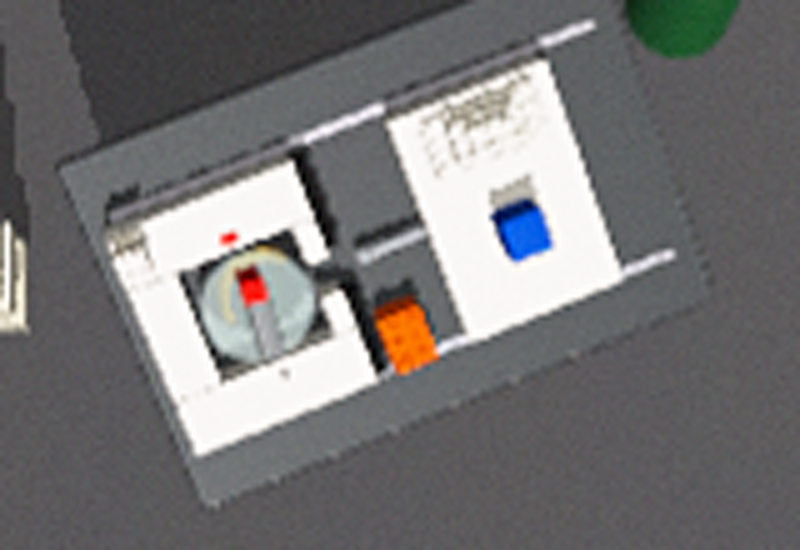

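View pics/sz.png

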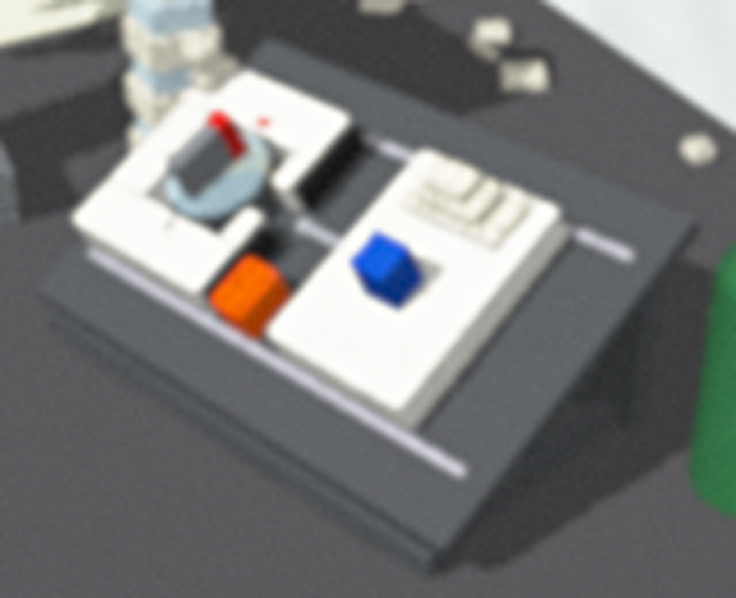

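```bash
cat > h.py <<'E'
import cv2,numpy as np
from workcell import bot,camera,camera_params
P={n:camera_params(n) for n in("side","top")}
def ray(n,uv):
    p=P[n];K=p["camera_matrix"];x=(uv[0]-K[0,2])/K[0,0];y=(uv[1]-K[1,2])/K[1,1]
    rd=np.hypot(x,y);r=rd
    for _ in range(20): r=rd/(1+p["k1"]*r*r)
    s=r/rd if rd else 1
    M=np.array(p["world_to_cam"]);R=M[:3,:3];c=-R.T@M[:3,3]
    d=R.T@np.array([x*s,-y*s,-1]);return c,d/np.linalg.norm(d)
def proj(n,X):
    p=P[n];M=np.array(p["world_to_cam"]);q=M[:3,:3]@X+M[:3,3];s=np.array([q[0],-q[1]])/-q[2]
    s=s*(1+p["k1"]*s@s);K=p["camera_matrix"];return np.array([K[0,0]*s[0]+K[0,2],K[1,1]*s[1]+K[1,2]])
def tri(ut,us):
    A=np.zeros((3,3));b=np.zeros(3);L=[]
    for n,u in(("top",ut),("side",us)):
        c,d=ray(n,u);N=np.eye(3)-np.outer(d,d);A+=N;b+=N@c;L.append((N,c))
    X=np.linalg.solve(A,b);return X,max(np.linalg.norm(N@(X-c)) for N,c in L)
def plane(n,uv,p0,nn):
    c,d=ray(n,uv);return c+d*(nn@(p0-c))/(nn@d)
def blob(img,col,roi=None):
    h=cv2.cvtColor(img,cv2.COLOR_BGR2HSV);lo,hi=col
    m=cv2.inRange(h,np.array(lo),np.array(hi))
    if roi: k=np.zeros_like(m);x0,y0,x1,y1=roi;k[y0:y1,x0:x1]=255;m&=k
    n,l,s,c=cv2.connectedComponentsWithStats(m);i=1+np.argmax(s[1:,4]);return c[i],s[i]
ORG=((4,150,60),(18,255,255));BLU=((108,150,50),(125,255,255));RED=((0,120,60),(3,255,255))
E
python3 - <<'E'
from h import *
T=cv2.imread("pics/top0.png");S=cv2.imread("pics/side0.png")
tz=lambda u,v:((u+.5)/5-.5+170,(v+.5)/5-.5+140)
sz=lambda u,v:((u+.5)/4.6-.5+180,(v+.5)/4.6-.5+150)
pts={"b_hi+y":((60,165),(268,40)),"b_lo+y":((210,505),(40,290)),"b_lo-y":((705,295),(432,568)),
"fx_lo+":((198,455),(75,215)),"fx_hi-":((297,158),(352,122)),"fx_lo-":((380,380),(205,290)),
"sl_hi+":((387,122),(425,150)),"sl_hi-":((548,62),(562,215)),"sl_lo-":((618,285),(405,410)),"sl_lo+":((467,333),(268,337)),
"redend_top":((238,270),(213,115)),"disc":((258,308),(217,172)),"dot":((229,238),(264,122))}
for k,(a,b) in pts.items():
    X,e=tri(tz(*a),sz(*b));print(k,X.round(1),round(e,1))
for k,c,rt,rs in(("org",ORG,(230,180,270,230),(210,195,250,230)),("blu",BLU,(260,170,290,200),(250,195,280,225)),("red",RED,(210,185,230,205),(215,170,245,190))):
    a,sa=blob(T,c,rt);b,sb=blob(S,c,rs);X,e=tri(a,b);print(k,a,sa,b,sb,X.round(1),round(e,1))
t=bot.get_obs();
# tray
E
```

```text
b_hi+y [598.9 185.3 125.3] 0.5
b_lo+y [429.5 116.2  28. ] 0.1
b_lo-y [ 540.8 -164.2   13.5] 3.1
fx_lo+ [453.  118.3  70.5] 0.9
fx_hi- [599.   60.8 126.7] 0.8
fx_lo- [493.2  19.9  67.6] 2.4
sl_hi+ [618.3  13.  127.9] 0.5
sl_hi- [650.3 -73.  126.1] 1.1
sl_lo- [ 544.1 -111.6   64.4] 3.5
sl_lo+ [514.4 -26.9  62.6] 1.9
redend_top [534.5  92.7 130.3] 5.4
disc [526.3  83.4  99.5] 0.6
dot [560.2  97.1 117.4] 0.4
org [250.65151515 206.46212121] [245 199  13  16 132] [233.80102041 213.28571429] [226 205  17  18 196] [515.3   6.2  68.8] 0.0
blu [273.94444444 185.41111111] [269 180  11  12  90] [263.70769231 208.16923077] [257 201  14  15 130] [563.6 -56.7 107. ] 0.2
red [219.96666667 196.83333333] [218 193   6   8  30] [229.03125 178.6875 ] [226 175   7   9  32] [533.7  85.  121. ] 0.5
```

```bash
cat >> h.py <<'E'
def frame(yaw,cx,cy,z=78.):
    c,s=np.cos(yaw),np.sin(yaw);C,S_=np.cos(np.radians(28)),np.sin(np.radians(28))
    return np.array([[c*C,-s,-c*S_],[s*C,c,-s*S_],[S_,0,C]]),np.array([cx,cy,z])
E
python3 - <<'E'
from h import *
from scipy.optimize import least_squares
T=cv2.imread("pics/top0.png");S=cv2.imread("pics/side0.png")
tz=lambda u,v:((u+.5)/5-.5+170,(v+.5)/5-.5+140)
sz=lambda u,v:((u+.5)/4.6-.5+180,(v+.5)/4.6-.5+150)
pts=[((60,165),(268,40),0),((210,505),(40,290),1),((705,295),(432,558),2),((198,455),(75,215),3),((297,158),(352,122),4),((380,380),(205,290),5),((387,122),(425,150),6),((548,62),(562,215),7),((618,285),(405,410),8),((467,333),(268,337),9)]
def model(p):
    yaw,cx,cy,z,xp,yf,ys=p;B,o=frame(yaw,cx,cy,z)
    L=[(105,155,0),(-105,155,0),(-105,-155,0),(xp-65,None,24),(xp+65,yf,24),(xp-65,yf,24),(xp+65,ys,24),(xp+65,ys-90,24),(xp-65,ys-90,24),(xp-65,ys,24)]
    return B,o,L
W=[tri(tz(*a),sz(*b))[0] for a,b,_ in pts]
def f(p):
    B,o,L=model(p);r=[]
    for X,l in zip(W,L):
        q=B.T@(X-o)
        r+=[q[i]-l[i] for i in range(3) if l[i] is not None]
    return r
s=least_squares(f,[.38,571,8,78,0,39,-12],loss="soft_l1",f_scale=2)
print(s.x.round(3),np.degrees(s.x[0]));print(np.round(f(s.x),1))
B,o,_=model(s.x);np.save("fit.npy",s.x)
def rep(n,X):print(n,"world",np.round(X,1),"board",(B.T@(X-o)).round(1))
for k,a,b in(("blu",(273.94,185.41),(263.71,208.17)),("org",(250.65,206.46),(233.80,213.29)),("red",(219.97,196.83),(229.03,178.69)),("disc",tz(258,308),sz(217,172)),("dot",tz(229,238),sz(264,122))):
    rep(k,tri(a,b)[0])
n=B[:,2]
for k,a,h in(("org",(250.65,206.46),13),("blu",(273.94,185.41),39),("red",(219.97,196.83),46),("disc",tz(258,308),24)):
    for cam,u in(("top",a),): rep(k+cam+" plane",plane(cam,u,o+h*n,n))
rep("org side plane",plane("side",(233.8,213.29),o+13*n,n)); 
c=[(116,236),(167,236),(167,287),(115,287)]
for u in c: print("tray",plane("top",u,np.array([0,0,40.]),np.array([0,0,1.])).round(0))
E
```

```text
[ 3.70000e-01  5.69956e+02  8.00500e+00  7.51050e+01  1.03800e+00
  3.87740e+01 -1.29320e+01] 21.202283301735832
[-0.9 -0.2  1.6  1.8 -3.4  1.5 -0.5  5.8 -7.4  0.7  4.4 -1.1 -0.  -0.2
  1.1  0.   0.9  0.1  0.1  0.6 -1.8 -1.7 -0.4 -0.6  0.7 -1.8  1.2  0.5
 -4.8]
blu world [563.6 -56.6 107. ] board [-10.9 -58.   41.9]
org world [515.3   6.2  68.8] board [-48.5  18.1  18.7]
red world [533.7  85.  121. ] board [16.2 84.9 43.3]
disc world [526.3  83.4  99.5] board [-0.4 86.1 27.9]
dot world [560.2  97.1 117.4] board [40.3 86.6 26.5]
orgtop plane world [516.4   6.2  62.9] board [-50.4  17.7  13. ]
blutop plane world [564.1 -56.8 103.9] board [-12.  -58.3  39. ]
redtop plane world [532.6  84.9 123.5] board [16.5 85.2 46. ]
disctop plane world [526.5  83.9  95.3] board [-2.1 86.4 24. ]
org side plane world [517.5  12.3  64.7] board [-46.7  22.9  13. ]
tray [446. 381.  40.]
tray [443. 238.  40.]
tray [305. 237.  40.]
tray [306. 380.  40.]
```

{"op": "send_rows", "data": {"deltas": [13.8,-24.45,-3.6,-0.0374,13.8,-24.45,-3.6,-0.0374,13.8,-24.45,-3.6,-0.0374,13.8,-24.45,-3.6,-0.0374,13.8,-24.45,-3.6,-0.0374,13.8,-24.45,-3.6,-0.0374,13.8,-24.45,-3.6,-0.0374,13.8,-24.45,-3.6,-0.0374,13.8,-24.45,-3.6,-0.0374,13.8,-24.45,-3.6,-0.0374,13.8,-24.45,-3.6,-0.0374,13.8,-24.45,-3.6,-0.0374,13.8,-24.45,-3.6,-0.0374,13.8,-24.45,-3.6,-0.0374,13.8,-24.45,-3.6,-0.0374,13.8,-24.45,-3.6,-0.0374,13.8,-24.45,-3.6,-0.0374,13.8,-24.45,-3.6,-0.0374,13.8,-24.45,-3.6,-0.0374,13.8,-24.45,-3.6,-0.0374], "hand": 120, "force": 25}}

```text
time: 2.1
tcp_pos: [515.4, 5.2, 150.4]
ee_rot: [[0.932, 0.363, -0.001], [0.363, -0.932, 0.0], [-0.001, -0.0, -1.0]]
force: [-0.0, -0.2, 0.1]
width: 45.6
```

{"op": "send_rows", "data": {"deltas": [0,0,0,0,0,0,-15,0,0,0,-15,0,0,0,0,0,0,0,0,0]}}

```text
time: 2.6
tcp_pos: [515.0, 6.7, 121.1]
ee_rot: [[0.931, 0.365, -0.0], [0.365, -0.931, 0.0], [-0.0, -0.0, -1.0]]
force: [0.2, 0.9, 0.3]
width: 45.1
```

```bash
python3 - <<'E'
from h import *
o=bot.get_obs();print(o["time"],o["tcp_pos"],np.degrees(np.arctan2(o["ee_rot"][1][0],o["ee_rot"][0][0])),o["width"],o["force"])
T=camera("top");S=camera("side")
cv2.imwrite("pics/a.png",np.hstack([cv2.resize(T[140:250,200:290],(400,489),interpolation=2),cv2.resize(S[140:250,185:275],(400,489),interpolation=2)]))
E
```

```text
2.6 [514.95272264   6.71157112 121.11231531] 21.410969378382816 45.085370107126366 [0.16337804 0.90810757 0.29873369]
```

View pics/a.png

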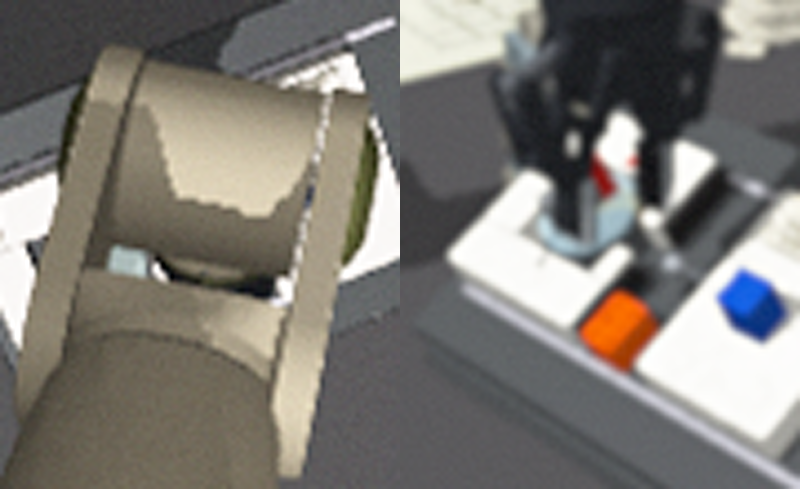

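The left half shows only the arm. In the right half (side view) the thin fingertips hang straight above and uphill/downhill of the brick. I'll go down while watching the force.

{"op": "send_rows", "data": {"deltas": [0,0,-10,0,0,0,-10,0,0,0,-5,0,0,0,-3,0,0,0,0,0]}}

```text
time: 3.2
tcp_pos: [515.0, 6.3, 92.3]
ee_rot: [[0.931, 0.364, -0.001], [0.364, -0.931, 0.0], [-0.001, -0.001, -1.0]]
force: [-0.7, -0.2, 0.4]
width: 45.5
```

{"op": "send_rows", "data": {"deltas": [0,0,-2,0,0,0,-1,0,0,0,0,0]}}

```text
time: 3.5
tcp_pos: [515.1, 6.3, 89.8]
ee_rot: [[0.931, 0.364, 0.0], [0.364, -0.931, 0.0], [0.0, 0.0, -1.0]]
force: [0.1, -0.1, 0.2]
width: 45.2
```

{"op": "send_rows", "data": {"deltas": [0,0,-1.5,0,0,0,0,0]}}

```text
time: 3.7
tcp_pos: [515.1, 6.3, 88.2]
ee_rot: [[0.931, 0.364, -0.0], [0.364, -0.931, 0.0], [-0.0, -0.0, -1.0]]
force: [0.0, -0.3, 0.0]
width: 45.0
```

{"op": "send_rows", "data": {"deltas": [0,0,-1.5,0,0,0,0,0]}}

```text
time: 3.9
tcp_pos: [515.0, 6.3, 86.7]
ee_rot: [[0.931, 0.364, -0.0], [0.364, -0.931, 0.0], [-0.0, -0.0, -1.0]]
force: [-0.5, 0.7, -0.5]
width: 45.1
```

{"op": "send_rows", "data": {"deltas": [0,0,-1.5,0,0,0,0,0]}}

```text
time: 4.1
tcp_pos: [515.0, 6.3, 85.1]
ee_rot: [[0.931, 0.364, -0.0], [0.364, -0.931, 0.0], [-0.0, -0.0, -1.0]]
force: [0.6, -0.2, 0.3]
width: 45.3
```

{"op": "send_rows", "data": {"deltas": [0,0,-1.5,0,0,0,0,0]}}

```text
time: 4.3
tcp_pos: [515.0, 6.3, 83.7]
ee_rot: [[0.931, 0.364, -0.0], [0.364, -0.931, 0.0], [-0.0, -0.0, -1.0]]
force: [0.2, 1.2, -0.2]
width: 44.9
```

{"op": "send_rows", "data": {"deltas": [0,0,-1,0,0,0,0,0]}}

```text
time: 4.5
tcp_pos: [515.1, 6.3, 82.7]
ee_rot: [[0.931, 0.364, -0.0], [0.364, -0.931, 0.0], [-0.0, -0.0, -1.0]]
force: [-1.2, -0.7, -0.1]
width: 45.1
```

{"op": "send_rows", "data": {"deltas": [0,0,0,0,0,0,0,0,0,0,0,0,0,0,0,0,0,0,0,0,0,0,0,0], "hand": 255, "force": 25}}

```text
time: 5.1
tcp_pos: [515.1, 6.3, 82.8]
ee_rot: [[0.931, 0.364, 0.0], [0.364, -0.931, 0.0], [0.0, 0.0, -1.0]]
force: [-1.0, 0.2, 0.2]
width: -0.1
```

```bash
python3 - <<'E'
from h import *
T=camera("top");S=camera("side")
cv2.imwrite("pics/b.png",np.hstack([cv2.resize(T[140:250,200:290],(400,489),interpolation=2),cv2.resize(S[160:240,195:260],(400,492),interpolation=2)[:489]]))
E
```

```text
(no output)
```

View pics/b.png

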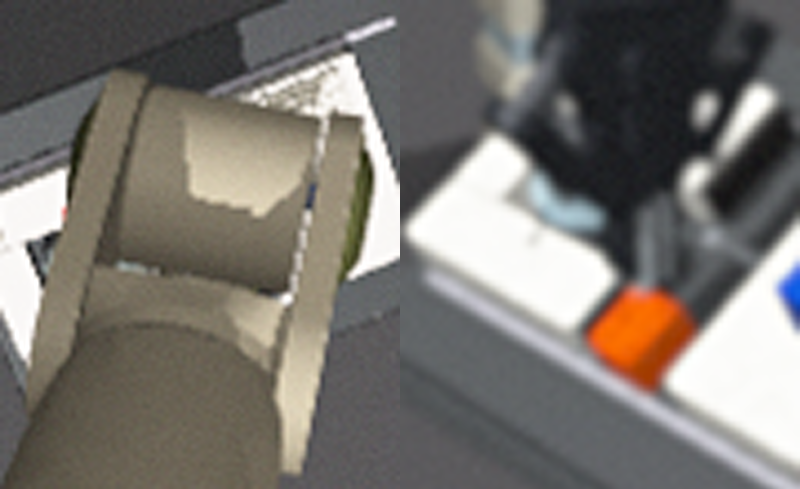

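The side view has the closed fingers (crop 655,250) just uphill of the brick's top edge. I'll check whether the brick moved.

```bash
python3 - <<'E'
from h import *
S=camera("side");print(blob(S,ORG,(205,190,255,240)), blob(cv2.imread("pics/side0.png"),ORG,(205,190,255,240)))
h=cv2.cvtColor(S,cv2.COLOR_BGR2HSV)
for X in [(515,6.3,63),(515,6.3,85),(516,6.2,65)]: print(X,proj("side",np.array(X)))
B,o=frame(np.radians(21.5),570.5,8,77.5)
for x in(-16,16):
  for y in(-12,12): 
    for z in (0,24): print(x,y,z,proj("side",o+B@np.array([-50+x,18+y,z])).round(1),proj("top",o+B@np.array([-50+x,18+y,z])).round(1))
E
```

```text
(array([233.75956284, 213.80874317]), array([226, 207,  17,  16, 183], dtype=int32)) (array([233.80102041, 213.28571429]), array([226, 205,  17,  18, 196], dtype=int32))
(515, 6.3, 63) [233.72987767 215.33555395]
(515, 6.3, 85) [233.53100059 207.53370004]
(516, 6.2, 65) [234.11601647 214.56481538]
-16 -12 0 [235.7 224.2] [255.8 208.2]
-16 -12 24 [232.  218.6] [257.5 210.6]
-16 12 0 [228.9 220.2] [247.7 211.6]
-16 12 24 [225.2 214.7] [249.3 214.1]
16 -12 0 [244.1 214.3] [251.8 197.9]
16 -12 24 [240.6 208.6] [253.4 200.1]
16 12 0 [237.3 210.6] [243.7 201.2]
16 12 24 [233.7 204.9] [245.1 203.5]
```

```bash
python3 - <<'E'
from h import *
S=camera("side");T0=cv2.imread("pics/side0.png")
def crop(I,c,k,pts):
    x0,y0=c[0]-33,c[1]-38;A=cv2.resize(I[y0:y0+76,x0:x0+66],None,fx=6,fy=6,interpolation=cv2.INTER_CUBIC)
    A=cv2.convertScaleAbs(A,alpha=1.6,beta=20)
    for X in pts:
        u=(proj("side",np.array(X))-[x0,y0]+.5)*6;cv2.circle(A,(int(u[0]),int(u[1])),4,(255,0,255),1);print(u)
    return A
a=crop(S,(235,195),6,[(515,6.3,60.8),(515,6.3,82.8),(515,6.3,136)])
u=proj("side",np.array([239,495,222.]));print(u)
b=crop(T0,(int(u[0]),int(u[1])-5),6,[(239,495,200.8),(239,495,222.8)])
cv2.imwrite("pics/c.png",np.hstack([a,b]))
E
```

```text
[193.4972015  357.62909646]
[192.30647733 310.9373736 ]
[189.31971542 192.93673768]
[ 90.01087063 110.5664533 ]
[209.66780213 304.95626179]
[200.73818789 262.85410403]
```

View pics/c.png

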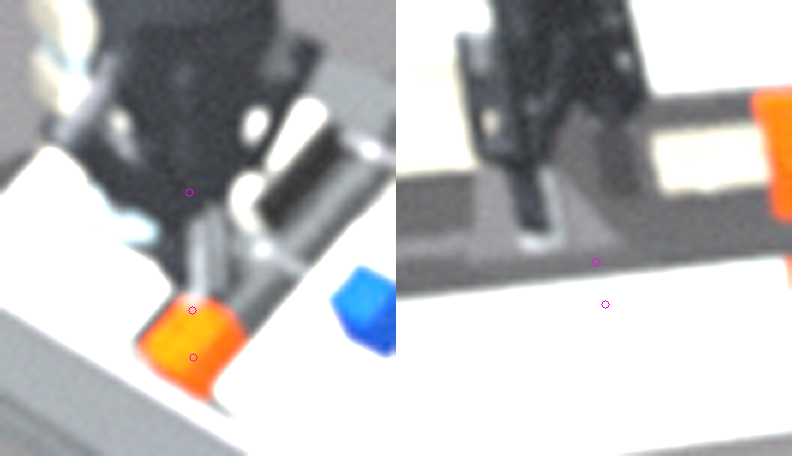

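In the left half the fingertips end at (200,300), against an expected (193,358). In the right half (start pose) they end at about (580,220), against about (592,280). Both views put the real tips roughly 28 mm higher than the stated tool geometry. The brick hasn't moved. I'll probe its top gently with shut fingers to calibrate.

{"op": "send_rows", "data": {"deltas": [0,0,-2,0,0,0,0,0]}}

```text
time: 5.5
tcp_pos: [515.0, 6.3, 80.5]
ee_rot: [[0.931, 0.364, -0.0], [0.364, -0.931, 0.0], [-0.0, -0.0, -1.0]]
force: [-1.3, 0.4, 0.2]
width: 0.5
```

{"op": "send_rows", "data": {"deltas": [0,0,-1.5,0,0,0,0,0]}}

```text
time: 5.7
tcp_pos: [515.0, 6.3, 79.1]
ee_rot: [[0.931, 0.364, -0.0], [0.364, -0.931, 0.0], [-0.0, -0.0, -1.0]]
force: [0.9, 0.4, 0.4]
width: -0.2
```

{"op": "send_rows", "data": {"deltas": [0,0,-1.5,0,0,0,0,0]}}

```text
time: 5.9
tcp_pos: [515.0, 6.3, 77.6]
ee_rot: [[0.931, 0.364, -0.0], [0.364, -0.931, 0.0], [-0.0, -0.0, -1.0]]
force: [-1.0, -0.0, -0.3]
width: 0.1
```

{"op": "send_rows", "data": {"deltas": [0,0,-1.5,0,0,0,0,0]}}

```text
time: 6.1
tcp_pos: [515.0, 6.3, 76.1]
ee_rot: [[0.931, 0.364, -0.0], [0.364, -0.931, 0.0], [-0.0, -0.0, -1.0]]
force: [-0.3, 0.1, -0.1]
width: 0.1
```

```bash
python3 - <<'E'
from h import *
S=camera("side");print(blob(S,ORG,(205,190,255,240)),bot.get_obs()["force"].round(1))
o=cv2.imread("pics/side0.png")
x0,y0=202,160
A=[cv2.convertScaleAbs(cv2.resize(I[y0:y0+70,x0:x0+55],None,fx=7,fy=7,interpolation=cv2.INTER_NEAREST),alpha=1.8,beta=30) for I in(S,)]
T=camera("top");T0=cv2.imread("pics/top0.png")
u=proj("top",np.array([239,495,222.8]));v=proj("top",np.array([239,495,201]));print(u,v)
B=cv2.resize(T0[280:350,0:70],None,fx=5.7,fy=7,interpolation=2);B=cv2.convertScaleAbs(B,alpha=1.8,beta=30)
for w in(u,v):cv2.circle(B,(int((w[0]+.5)*5.7),int((w[1]-280+.5)*7)),4,(255,0,255),1)
cv2.imwrite("pics/d.png",np.hstack([A[0],B]))
E
```

```text
(array([233.61490683, 214.52173913]), array([226, 209,  17,  14, 161], dtype=int32)) [-0.  -0.3 -0.3]
[ 42.06619523 316.38236469] [ 46.35210632 315.79611246]
```

View pics/d.png

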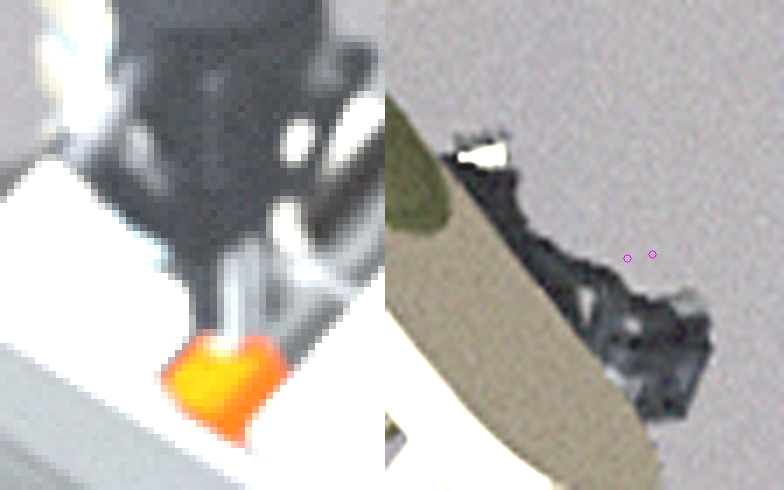

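The left half shows the fingertip bottom at (235,348), in front of the brick's top. That confirms the tips sit about 27 mm higher than stated, so I keep probing.

{"op": "send_rows", "data": {"deltas": [0,0,-1.5,0,0,0,0,0]}}

```text
time: 6.4
tcp_pos: [515.0, 6.3, 74.7]
ee_rot: [[0.931, 0.364, -0.0], [0.364, -0.931, 0.0], [-0.0, -0.0, -1.0]]
force: [-0.1, 0.1, -0.2]
width: 0.2
```

{"op": "send_rows", "data": {"deltas": [0,0,-1.5,0,0,0,0,0]}}

```text
time: 6.6
tcp_pos: [515.3, 6.3, 73.5]
ee_rot: [[0.931, 0.364, 0.001], [0.364, -0.931, -0.0], [0.001, 0.0, -1.0]]
force: [-0.9, -0.2, 3.3]
width: 0.2
```

{"op": "send_rows", "data": {"deltas": [0,0,-1,0,0,0,0,0]}}

```text
time: 6.8
tcp_pos: [515.5, 6.3, 73.3]
ee_rot: [[0.931, 0.364, 0.001], [0.364, -0.931, -0.0], [0.001, 0.001, -1.0]]
force: [-1.8, 0.8, 10.8]
width: -0.0
```

```bash
python3 - <<'E'
from h import *
B,o=frame(np.radians(21.5),570.5,8,77.5)
S=camera("side")
cv2.imwrite("pics/e.png",cv2.convertScaleAbs(cv2.resize(S[190:230,215:255],None,fx=14,fy=14,interpolation=2),alpha=1.8,beta=30))
for u in((233,209),(235.6,209.7),(230.5,208.2)):
    for h in(26,30):
        X=plane("side",u,o+h*B[:,2],B[:,2]);print(u,h,X.round(1),(B.T@(X-o)).round(1))
E
```

```text
(233, 209) 26 [514.6   9.   79.5] [-44.7  21.4  26. ]
(233, 209) 30 [513.    4.7  82.4] [-46.1  18.   30. ]
(235.6, 209.7) 26 [518.7   2.5  80.2] [-43.1  13.9  26. ]
(235.6, 209.7) 30 [517.   -1.8  83.1] [-44.5  10.5  30. ]
(230.5, 208.2) 26 [510.7  15.7  78.9] [-46.   29.1  26. ]
(230.5, 208.2) 30 [509.1  11.3  81.8] [-47.4  25.6  30. ]
```

View pics/e.png

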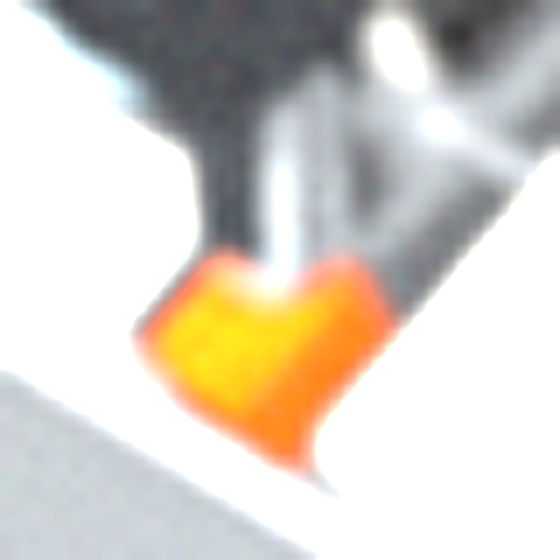

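The tip bottom sits at crop (270,300), in the middle of the upper part of the brick's top face. The xy is right, and the true shut tip height is about TCP z + 8. Next: up, open to 46 mm, and down again by touch.

{"op": "send_rows", "data": {"deltas": [0,0,8,0,0,0,17,0,0,0,0,0,0,0,0,0,0,0,0,0], "hand": 120}}

```text
time: 7.35
tcp_pos: [514.8, 6.4, 96.7]
ee_rot: [[0.931, 0.364, -0.001], [0.364, -0.931, 0.0], [-0.001, -0.001, -1.0]]
force: [0.6, -0.6, 0.4]
width: 45.1
```

{"op": "send_rows", "data": {"deltas": [0,0,-12,0,0,0,-12,0,0,0,-6,0,0,0,-4,0,0,0,0,0]}}

```text
time: 7.85
tcp_pos: [514.9, 6.3, 62.8]
ee_rot: [[0.931, 0.364, -0.001], [0.364, -0.931, 0.0], [-0.001, -0.001, -1.0]]
force: [0.0, -0.1, 0.1]
width: 45.2
```

{"op": "send_rows", "data": {"deltas": [0,0,-2,0,0,0,0,0]}}

```text
time: 8.05
tcp_pos: [515.2, 6.3, 61.4]
ee_rot: [[0.931, 0.364, 0.0], [0.364, -0.931, -0.0], [0.0, 0.0, -1.0]]
force: [-0.1, 0.7, -0.5]
width: 45.3
```

{"op": "send_rows", "data": {"deltas": [0,0,-2,0,0,0,0,0]}}

```text
time: 8.25
tcp_pos: [515.1, 6.3, 59.3]
ee_rot: [[0.931, 0.364, -0.0], [0.364, -0.931, 0.0], [-0.0, -0.0, -1.0]]
force: [-0.1, -0.0, 0.0]
width: 45.2
```

{"op": "send_rows", "data": {"deltas": [0,0,-1.5,0,0,0,0,0]}}

```text
time: 8.45
tcp_pos: [515.1, 6.3, 57.7]
ee_rot: [[0.931, 0.364, -0.0], [0.364, -0.931, 0.0], [-0.0, -0.0, -1.0]]
force: [0.4, 0.7, 0.3]
width: 45.1
```

{"op": "send_rows", "data": {"deltas": [0,0,-1.5,0,0,0,0,0]}}

```text
time: 8.65
tcp_pos: [515.3, 6.3, 56.3]
ee_rot: [[0.931, 0.364, 0.0], [0.364, -0.931, -0.0], [0.0, 0.0, -1.0]]
force: [0.5, 0.8, 1.0]
width: 45.0
```

{"op": "send_rows", "data": {"deltas": [0,0,-1.5,0,0,0,0,0]}}

```text
time: 8.85
tcp_pos: [515.5, 6.3, 55.8]
ee_rot: [[0.931, 0.365, 0.002], [0.365, -0.931, -0.0], [0.001, 0.001, -1.0]]
force: [-2.4, -0.2, 10.9]
width: 45.1
```

{"op": "send_rows", "data": {"deltas": [0,0,-1,0,0,0,0,0]}}

```text
time: 9.05
tcp_pos: [515.6, 6.3, 55.6]
ee_rot: [[0.931, 0.365, 0.002], [0.365, -0.931, -0.0], [0.002, 0.001, -1.0]]
force: [-5.5, 0.3, 19.0]
width: 45.0
```

Contact with the board at TCP 56. I'll close a bit, which moves the uphill finger downhill and gives clearance, then go a little deeper.

{"op": "send_rows", "data": {"deltas": [0,0,2,0,0,0,0,0,0,0,0,0], "hand": 133}}

```text
time: 9.35
tcp_pos: [515.0, 6.3, 55.6]
ee_rot: [[0.931, 0.364, -0.0], [0.364, -0.931, 0.0], [-0.0, -0.0, -1.0]]
force: [0.9, -0.4, 1.5]
width: 40.7
```

{"op": "send_rows", "data": {"deltas": [0,0,-2,0,0,0,0,0]}}

```text
time: 9.55
tcp_pos: [515.4, 6.3, 55.1]
ee_rot: [[0.931, 0.365, 0.001], [0.365, -0.931, -0.0], [0.001, 0.001, -1.0]]
force: [-5.2, -0.1, 17.1]
width: 40.5
```

{"op": "send_rows", "data": {"deltas": [0,0,-1,0,0,0,0,0]}}

```text
time: 9.75
tcp_pos: [515.5, 6.3, 54.8]
ee_rot: [[0.931, 0.365, 0.002], [0.365, -0.931, -0.0], [0.002, 0.001, -1.0]]
force: [-7.3, 1.6, 23.9]
width: 41.0
```

{"op": "send_rows", "data": {"deltas": [0,0,1,0,0,0,0,0,0,0,0,0,0,0,0,0], "hand": 255, "force": 20}}

```text
time: 10.15
tcp_pos: [514.3, 5.9, 54.9]
ee_rot: [[0.931, 0.365, -0.001], [0.365, -0.931, -0.001], [-0.002, 0.0, -1.0]]
force: [-7.8, -2.0, 19.3]
width: 36.5
```

{"op": "send_rows", "data": {"deltas": [0,0,3,0,0,0,3,0,0,0,5,0,0,0,10,0,0,0,15,0,0,0,15,0,0,0,0,0], "force": 40}}

```text
time: 10.85
tcp_pos: [516.1, 6.1, 106.8]
ee_rot: [[0.931, 0.365, 0.004], [0.365, -0.931, -0.001], [0.003, 0.002, -1.0]]
force: [-0.4, -0.5, -0.5]
width: 35.2
```

```bash
python3 - <<'E'
from h import *
S=camera("side");print(blob(S,ORG,(205,150,255,240)),bot.get_obs()["force"].round(1))
cv2.imwrite("pics/f.png",cv2.convertScaleAbs(cv2.resize(S[160:235,195:270],None,fx=7,fy=7,interpolation=2),alpha=1.6,beta=20))
E
```

```text
(array([236.23636364, 196.10909091]), array([231, 188,  12,  19, 165], dtype=int32)) [-0.6  0.4 -1.2]
```

{"op": "send_rows", "data": {"deltas": [0,0,15,0,0,0,20,0,0,0,10,0,-11.7,25.2,0,0,-11.7,25.2,0,0,-11.7,25.2,0,0,-11.7,25.2,0,0,-11.7,25.2,0,0,-11.7,25.2,0,0,-11.7,25.2,0,0,-11.7,25.2,0,0,-11.7,25.2,0,0,-11.7,25.2,0,0,-11.7,25.2,0,0,-11.7,25.2,0,0,0,0,0,0]}}

```text
time: 12.5
tcp_pos: [373.1, 310.6, 149.1]
ee_rot: [[0.93, 0.367, -0.001], [0.367, -0.93, 0.0], [-0.001, -0.001, -1.0]]
force: [0.2, 0.4, -0.5]
width: 35.3
```

{"op": "send_rows", "data": {"deltas": [0,0,-20,0,0,0,-20,0,0,0,-20,0,0,0,-20,0,0,0,-15,0,0,0,-10,0,0,0,-8,0,0,0,-5,0,0,0,0,0]}}

```text
time: 13.4
tcp_pos: [374.7, 308.6, 31.5]
ee_rot: [[0.931, 0.364, -0.0], [0.364, -0.931, -0.0], [-0.001, 0.0, -1.0]]
force: [0.9, 0.8, -0.5]
width: 35.4
```

{"op": "send_rows", "data": {"deltas": [0,0,-4,0,0,0,-4,0,0,0,0,0]}}

```text
time: 13.7
tcp_pos: [374.6, 308.6, 23.6]
ee_rot: [[0.931, 0.364, -0.0], [0.364, -0.931, -0.0], [-0.0, 0.0, -1.0]]
force: [1.0, -0.2, -0.4]
width: 35.6
```

{"op": "send_rows", "data": {"deltas": [0,0,-3,0,0,0,-3,0,0,0,0,0]}}

```text
time: 14.0
tcp_pos: [374.6, 308.6, 17.5]
ee_rot: [[0.931, 0.364, -0.001], [0.364, -0.931, -0.0], [-0.001, 0.0, -1.0]]
force: [0.2, -0.1, -0.3]
width: 35.2
```

{"op": "send_rows", "data": {"deltas": [0,0,-3,0,0,0,0,0]}}

```text
time: 14.2
tcp_pos: [374.6, 308.6, 14.5]
ee_rot: [[0.931, 0.364, -0.0], [0.364, -0.931, -0.0], [-0.001, 0.0, -1.0]]
force: [-0.6, -1.0, 0.1]
width: 35.3
```

{"op": "send_rows", "data": {"deltas": [0,0,-3,0,0,0,0,0,0,0,0,0,0,0,0,0], "hand": 70}}

```text
time: 14.6
tcp_pos: [374.8, 308.7, 11.9]
ee_rot: [[0.931, 0.364, 0.0], [0.364, -0.931, 0.0], [0.0, -0.0, -1.0]]
force: [0.3, -0.1, -0.0]
width: 62.0
```

{"op": "send_rows", "data": {"deltas": [0,0,15,0,0,0,25,0,0,0,35,0,0,0,35,0,0,0,30,0,0,0,0,0]}}

```text
time: 15.2
tcp_pos: [376.2, 309.5, 155.5]
ee_rot: [[0.931, 0.365, 0.007], [0.365, -0.931, 0.003], [0.008, -0.001, -1.0]]
force: [-0.2, -0.2, -0.5]
width: 62.0
```

```bash
python3 - <<'E'
from h import *
S=camera("side");T=camera("top");a,sa=blob(T,ORG,(90,210,190,310));b,sb=blob(S,ORG,(110,160,200,215));print(sa,sb,tri(a,b))
c,s=blob(T,BLU,(255,170,290,200));d,s2=blob(S,BLU,(250,195,280,225));print(c,s,d,s2,tri(c,d))
o=bot.get_obs();print(o["time"],o["tcp_pos"].round(1),o["joints"].round(1),o["width"])
E
```

```text
[136 252  13  14 124] [151 182  13   9  86] (array([383.52452804, 311.90402002,  19.01185582]), np.float64(0.2648951597593121))
[273.94444444 185.41111111] [269 180  11  12  90] [263.65891473 208.14728682] [257 201  14  15 129] (array([563.49210223, -56.63656817, 107.05872286]), np.float64(0.11401872144479942))
15.3 [374.6 308.6 151.9] [25.5 19.3 91.1 -0.  69.5  4.1] 61.58324372703538
```

The brick lies in the tray at (384,312,19). Next, the blue block at (563.7,-56.7), centre z about 106.5.

{"op": "send_rows", "data": {"deltas": [9.45,-18.26,0.5,-0.0785,9.45,-18.26,0.5,-0.0785,9.45,-18.26,0.5,-0.0785,9.45,-18.26,0.5,-0.0785,9.45,-18.26,0.5,-0.0785,9.45,-18.26,0.5,-0.0785,9.45,-18.26,0.5,-0.0785,9.45,-18.26,0.5,-0.0785,9.45,-18.26,0.5,-0.0785,9.45,-18.26,0.5,-0.0785,9.45,-18.26,0.5,-0.0785,9.45,-18.26,0.5,-0.0785,9.45,-18.26,0.5,-0.0785,9.45,-18.26,0.5,-0.0785,9.45,-18.26,0.5,-0.0785,9.45,-18.26,0.5,-0.0785,9.45,-18.26,0.5,-0.0785,9.45,-18.26,0.5,-0.0785,9.45,-18.26,0.5,-0.0785,9.45,-18.26,0.5,-0.0785], "hand": 105}}

```text
time: 17.3
tcp_pos: [563.5, -57.2, 160.1]
ee_rot: [[0.362, -0.932, -0.003], [-0.932, -0.362, 0.001], [-0.002, 0.002, -1.0]]
force: [-0.1, -0.5, -0.8]
width: 50.4
```

{"op": "send_rows", "data": {"deltas": [0,0,-15,0,0,0,-15,0,0,0,-10,0,0,0,-5,0,0,0,0,0]}}

```text
time: 17.8
tcp_pos: [563.3, -56.3, 115.9]
ee_rot: [[0.365, -0.931, -0.002], [-0.931, -0.365, 0.001], [-0.001, 0.001, -1.0]]
force: [-0.9, 0.3, 1.3]
width: 50.2
```

```bash
python3 - <<'E'
from h import *
S=camera("side")
A=cv2.convertScaleAbs(cv2.resize(S[150:235,215:300],None,fx=7,fy=7,interpolation=2),alpha=1.6,beta=20);cv2.imwrite("pics/g.png",A)
E
```

```text
(no output)
```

View pics/g.png

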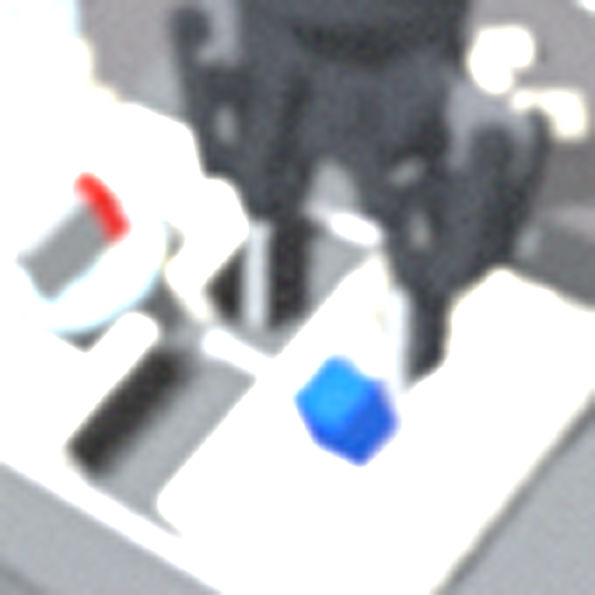

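Left tip is at (280,325) and right tip at (415,385), so the midpoint (347,355) sits straight above the block at (348,410). The 55 px between them is 22 mm, which agrees with the calibrated tip height. Going down and gripping.

{"op": "send_rows", "data": {"deltas": [0,0,-8,0,0,0,-8,0,0,0,-5,0,0,0,-2,0,0,0,0,0]}}

```text
time: 18.35
tcp_pos: [563.7, -56.5, 93.5]
ee_rot: [[0.365, -0.931, -0.0], [-0.931, -0.365, 0.0], [-0.0, 0.0, -1.0]]
force: [-0.4, 0.1, -0.4]
width: 50.0
```

{"op": "send_rows", "data": {"deltas": [0,0,-2,0,0,0,0,0]}}

```text
time: 18.55
tcp_pos: [563.7, -56.5, 91.8]
ee_rot: [[0.365, -0.931, 0.0], [-0.931, -0.365, -0.0], [0.0, -0.0, -1.0]]
force: [0.6, -1.1, -0.3]
width: 50.0
```

{"op": "send_rows", "data": {"deltas": [0,0,0,0,0,0,0,0,0,0,0,0,0,0,0,0,0,0,0,0], "hand": 255, "force": 20}}

```text
time: 19.05
tcp_pos: [563.9, -56.6, 92.1]
ee_rot: [[0.365, -0.931, 0.001], [-0.931, -0.365, -0.0], [0.0, -0.0, -1.0]]
force: [-0.2, -1.5, 4.0]
width: 23.5
```

{"op": "send_rows", "data": {"deltas": [0,0,0.4,0,-1.46,3.72,0,0,-1.46,3.72,0,0,-1.46,3.72,0,0,-1.46,3.72,0,0,-1.46,3.72,0,0,-1.46,3.72,0,0,-1.46,3.72,0,0,-1.46,3.72,0,0,-1.46,3.72,0,0,0,0,0,0]}}

```text
time: 20.15
tcp_pos: [550.3, -22.2, 92.1]
ee_rot: [[0.366, -0.931, -0.0], [-0.931, -0.366, 0.001], [-0.001, -0.0, -1.0]]
force: [3.8, 3.3, -3.1]
width: 23.6
```

{"op": "send_rows", "data": {"deltas": [-0.73,1.86,0,0,-0.73,1.86,0,0,-0.73,1.86,0,0,0,0,0,0]}}

```text
time: 20.55
tcp_pos: [548.3, -17.1, 92.2]
ee_rot: [[0.365, -0.931, 0.0], [-0.931, -0.365, 0.0], [-0.0, -0.0, -1.0]]
force: [3.1, 1.5, -5.6]
width: 23.5
```

{"op": "send_rows", "data": {"deltas": [0.3,0.1,-0.5,0,-0.37,0.93,0,0,0,0,0,0]}}

```text
time: 20.85
tcp_pos: [548.2, -16.6, 92.1]
ee_rot: [[0.365, -0.931, 0.0], [-0.931, -0.365, -0.001], [0.0, 0.0, -1.0]]
force: [-0.8, -0.7, 3.0]
width: 23.7
```

{"op": "send_rows", "data": {"deltas": [-0.37,0.93,0,0,0,0,0,0]}}

```text
time: 21.05
tcp_pos: [547.8, -15.7, 92.1]
ee_rot: [[0.365, -0.931, -0.0], [-0.931, -0.365, -0.0], [0.0, 0.0, -1.0]]
force: [-1.4, -1.3, 5.4]
width: 23.2
```

{"op": "send_rows", "data": {"deltas": [-0.37,0.93,0,0,0,0,0,0]}}

```text
time: 21.25
tcp_pos: [547.4, -14.7, 92.1]
ee_rot: [[0.365, -0.931, -0.0], [-0.931, -0.365, -0.0], [0.0, 0.0, -1.0]]
force: [-1.1, -1.3, 4.7]
width: 23.8
```

{"op": "send_rows", "data": {"deltas": [-0.37,0.93,0.2,0,0,0,0,0]}}

```text
time: 21.45
tcp_pos: [547.1, -13.8, 92.1]
ee_rot: [[0.365, -0.931, -0.0], [-0.931, -0.365, -0.0], [0.0, 0.0, -1.0]]
force: [-1.5, -1.5, 4.7]
width: 23.8
```

{"op": "send_rows", "data": {"deltas": [-0.37,0.93,0.1,0,0,0,0,0]}}

```text
time: 21.65
tcp_pos: [546.7, -12.8, 92.1]
ee_rot: [[0.365, -0.931, -0.0], [-0.931, -0.365, -0.0], [0.0, 0.0, -1.0]]
force: [-2.3, -3.4, 4.4]
width: 23.3
```

{"op": "send_rows", "data": {"deltas": [-0.37,0.93,0,0,0,0,0,0]}}

```text
time: 21.85
tcp_pos: [546.4, -12.0, 92.1]
ee_rot: [[0.365, -0.931, -0.0], [-0.931, -0.365, -0.0], [0.0, 0.0, -1.0]]
force: [-2.9, -5.0, 6.1]
width: 23.6
```

{"op": "send_rows", "data": {"deltas": [-0.37,0.93,0.2,0,0,0,0,0,0,0,0,0]}}

```text
time: 22.15
tcp_pos: [546.0, -11.1, 92.1]
ee_rot: [[0.365, -0.931, -0.0], [-0.931, -0.365, -0.0], [0.0, 0.0, -1.0]]
force: [-2.2, -4.1, 2.9]
width: 23.2
```

```bash
python3 - <<'E'
from h import *
ey=np.array([-.365,.931,0]);f=[]
for i in range(3): S=camera("side");f.append(bot.get_obs()["force"])
f=np.mean(f,0);print(f.round(1),f@ey, (bot.get_obs()["tcp_pos"]-[563.9,-56.6,92])@ey)
E
```

```text
[-1.7 -4.8  3.3] -3.821135122781184 48.88933097562465
```

{"op": "send_rows", "data": {"deltas": [-0.26,0.65,0,0,0,0,0,0]}}

```text
time: 22.5
tcp_pos: [545.8, -10.6, 92.1]
ee_rot: [[0.365, -0.931, -0.0], [-0.931, -0.365, -0.001], [0.001, 0.0, -1.0]]
force: [-1.5, -5.2, 3.0]
width: 23.2
```

{"op": "send_rows", "data": {"deltas": [0,0,0,0,0,0,0,0,0,0,0,0,0,0,0,0], "hand": 120}}

```text
time: 22.9
tcp_pos: [545.8, -9.9, 92.0]
ee_rot: [[0.365, -0.931, -0.0], [-0.931, -0.365, 0.0], [-0.001, 0.0, -1.0]]
force: [0.9, 0.1, -0.2]
width: 45.2
```

{"op": "send_rows", "data": {"deltas": [0,0,10,0,0,0,20,0,0,0,20,0,0,0,20,0,0,0,0,0]}}

```text
time: 23.4
tcp_pos: [547.0, -10.4, 165.3]
ee_rot: [[0.365, -0.931, 0.006], [-0.931, -0.365, -0.001], [0.003, -0.005, -1.0]]
force: [0.5, 1.0, 0.4]
width: 45.0
```

```bash
python3 - <<'E'
from h import *
S=camera("side");T=camera("top");o=bot.get_obs();print(o["time"],o["tcp_pos"].round(1),o["force"].round(1),o["joints"].round(1))
B,oo=frame(np.radians(21.5),570.5,8,77.5)
d,s=blob(S,BLU,(230,185,280,225));X=plane("side",d,oo+39*B[:,2],B[:,2]);X0=plane("side",(263.7,208.16),oo+39*B[:,2],B[:,2]);print(s,d,B.T@(X-oo),B.T@(X0-oo))
cv2.imwrite("pics/h.png",np.hstack([cv2.convertScaleAbs(cv2.resize(S[150:240,195:285],(540,540),interpolation=2),alpha=1.5,beta=10),cv2.resize(T[165:240,205:245],(260,540),interpolation=2)]))
E
```

```text
23.5 [545.7 -10.1 162.3] [-0.6  0.2 -0.3] [-13.5  24.3  80.8   0.   74.8  55.1]
[243 194  13  14 119] [249.03361345 200.68907563] [-12.19886988 -10.05422604  39.        ] [-12.17882139 -56.80160665  39.        ]
```

View pics/h.png

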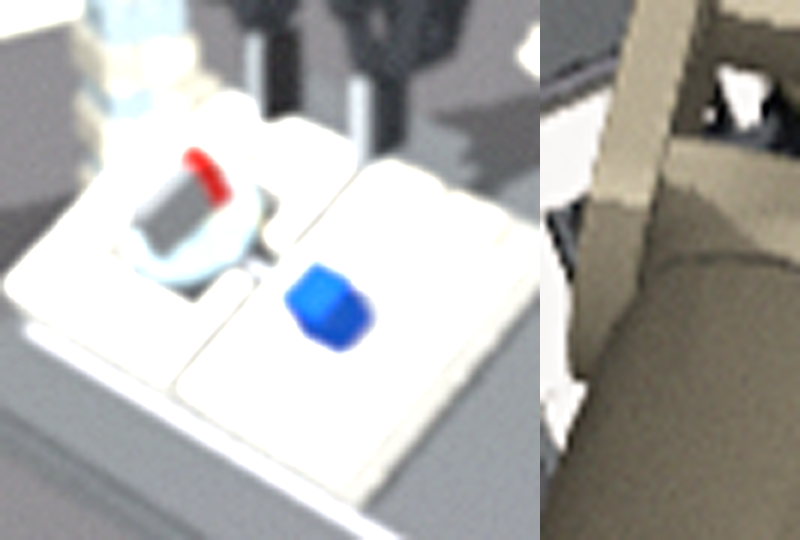

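The panels are nearly closed. The bolt is in the cam mouth at crop (262,268), the red bar end still points up-slope (cam about 0.07 rad), and the block moved 46.8 mm along +y. Now to the cam: yaw +178.6° so that the clockwise half turn stays within joint 6's range.

{"op": "send_rows", "data": {"deltas": [-1.4,4.5,0,0.13,-1.4,4.5,0,0.13,-1.4,4.5,0,0.13,-1.4,4.5,0,0.13,-1.4,4.5,0,0.13,-1.4,4.5,0,0.13,-1.4,4.5,0,0.13,-1.4,4.5,0,0.13,-1.4,4.5,0,0.13,-1.4,4.5,0,0.13,-1.4,4.5,0,0.13,-1.4,4.5,0,0.13,-1.4,4.5,0,0.13,-1.4,4.5,0,0.13,-1.4,4.5,0,0.13,-1.4,4.5,0,0.13,-1.4,4.5,0,0.13,-1.4,4.5,0,0.13,-1.4,4.5,0,0.13,-1.4,4.5,0,0.13], "hand": 180}}

```text
time: 25.5
tcp_pos: [517.2, 80.0, 161.0]
ee_rot: [[0.162, 0.987, -0.002], [0.987, -0.162, 0.0], [-0.0, -0.002, -1.0]]
force: [-0.5, 0.2, -0.1]
width: 24.9
```

{"op": "send_rows", "data": {"deltas": [0,0,0,0.13,0,0,0,0.13,0,0,-10,0.13,0,0,-15,0.125,0,0,0,0]}}

```text
time: 26.0
tcp_pos: [516.4, 79.9, 134.8]
ee_rot: [[-0.341, 0.94, -0.005], [0.94, 0.341, 0.0], [0.002, -0.005, -1.0]]
force: [0.0, 0.4, 0.3]
width: 25.3
```

```bash
python3 - <<'E'
from h import *
S=camera("side");o=bot.get_obs();print(o["time"],o["tcp_pos"].round(1),np.degrees(np.arctan2(o["ee_rot"][1,0],o["ee_rot"][0,0])),o["joints"].round(1),o["width"])
cv2.imwrite("pics/i.png",cv2.convertScaleAbs(cv2.resize(S[140:220,190:270],(560,560),interpolation=2),alpha=1.5,beta=10))
# refine cam grip: bar silhouette from first pictures (red+grey)
u=proj("side",np.array([518,80.1,115.3]));print(u,proj("side",np.array([518,80.1,135.])))
E
```

```text
26.05 [517.   79.9 136. ] 109.73635072035219 [  -4.2   23.9   86.5    0.    69.8 -113.9] 24.972806737556823
[223.70203504 182.71168355] [223.42573931 175.65873315]
```

View pics/i.png

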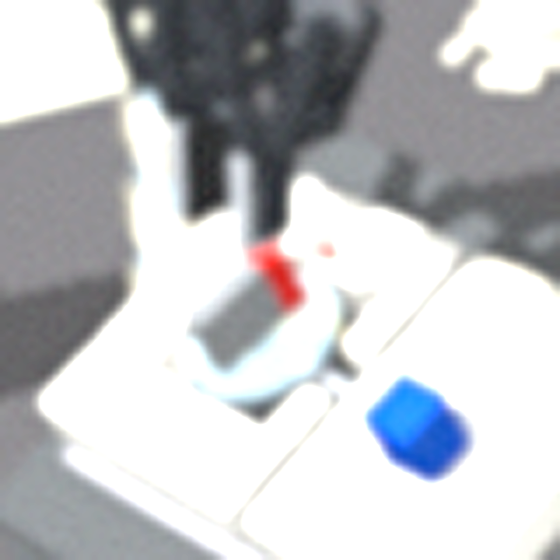

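Tips are at (232,228), midway over the bar (centre (248,300), red end up-slope). Going down loosely around the bar.

{"op": "send_rows", "data": {"deltas": [1.5,0.5,-10,0,0,0,-10,0,0,0,-8,0,0,0,-4,0,0,0,-2,0,0,0,0,0]}}

```text
time: 26.65
tcp_pos: [519.3, 80.3, 103.1]
ee_rot: [[-0.34, 0.94, -0.0], [0.94, 0.34, 0.0], [0.0, -0.0, -1.0]]
force: [0.4, -0.1, 0.1]
width: 24.9
```

{"op": "send_rows", "data": {"deltas": [0,0,-2,0,0,0,0,0]}}

```text
time: 26.85
tcp_pos: [519.4, 80.3, 101.3]
ee_rot: [[-0.34, 0.94, 0.0], [0.94, 0.34, 0.0], [-0.0, 0.0, -1.0]]
force: [-0.0, -0.5, 0.1]
width: 25.2
```

{"op": "send_rows", "data": {"deltas": [0,0,-1.5,0,0,0,0,0,0,0,0,0,0,0,0,0], "hand": 255, "force": 20}}

```text
time: 27.25
tcp_pos: [519.6, 80.1, 100.1]
ee_rot: [[-0.34, 0.94, 0.001], [0.94, 0.34, -0.0], [-0.001, 0.001, -1.0]]
force: [-0.7, -1.8, 5.7]
width: 11.6
```

```bash
python3 - <<'E'
from h import *
S=camera("side");o=bot.get_obs();print(o["time"],o["tcp_pos"].round(2),o["width"],o["force"].round(1),o["ft_torque"].round(3))
E
```

```text
27.3 [519.66  80.13 100.15] 11.714256880731028 [ 0.4 -3.1  5.1] [-0.14   0.111  0.134]
```

{"op": "send_rows", "data": {"deltas": [0,0,3,0,0,0,0,0,0,0,0,-0.1,0,0,0,-0.1,0,0,0,-0.1,0,0,0,-0.1,0,0,0,-0.1,0,0,0,-0.1,0,0,0,0], "hand": 190}}

```text
time: 28.2
tcp_pos: [519.3, 80.0, 102.3]
ee_rot: [[0.251, 0.968, -0.0], [0.968, -0.251, -0.001], [-0.001, -0.0, -1.0]]
force: [0.6, -3.0, -2.0]
width: 21.8
```

{"op": "send_rows", "data": {"deltas": [0,0,0,-0.1,0,0,0,-0.1,0,0,0,-0.1,0,0,0,-0.1,0,0,0,0]}}

```text
time: 28.7
tcp_pos: [518.9, 79.9, 102.4]
ee_rot: [[0.607, 0.795, -0.001], [0.795, -0.607, -0.001], [-0.002, -0.001, -1.0]]
force: [-1.7, -3.9, -1.2]
width: 21.9
```

{"op": "send_rows", "data": {"deltas": [0,0,0,-0.1,0,0,0,-0.1,0,0,0,-0.1,0,0,0,-0.1,0,0,0,0]}}

```text
time: 29.2
tcp_pos: [518.5, 80.0, 102.6]
ee_rot: [[0.868, 0.496, -0.002], [0.496, -0.868, -0.001], [-0.002, -0.001, -1.0]]
force: [-2.6, -3.7, 1.1]
width: 22.0
```

Forces are small. Checking the red end's direction in the picture numerically while turning on.

{"op": "send_rows", "data": {"deltas": [0,0,0,-0.1,0,0,0,-0.1,0,0,0,-0.1,0,0,0,-0.1,0,0,0,0]}}

```text
time: 29.7
tcp_pos: [517.8, 79.7, 102.7]
ee_rot: [[0.993, 0.119, -0.004], [0.119, -0.993, -0.001], [-0.004, 0.001, -1.0]]
force: [-6.9, -6.2, 4.5]
width: 21.4
```

```bash
python3 - <<'E'
from h import *
B,o=frame(np.radians(21.5),570.5,8,77.5)
S=camera("side");s=bot.get_obs();print(s["time"],s["force"].round(1),s["ft_torque"].round(3))
try:
    c,st=blob(S,RED,(205,160,250,205));print(c,st,(B.T@(plane("side",c,o+40*B[:,2],B[:,2])-o)).round(1))
except Exception as e: print(e)
E
```

```text
29.75 [-5.7 -6.2  4.1] [-0.914  1.105  0.109]
[227.56363636 184.34545455] [223 179  10  12  55] [ 0.3 76.3 40. ]
```

{"op": "send_rows", "data": {"deltas": [0,0,0,-0.1,0,0,0,-0.1,0,0,0,-0.1,0,0,0,-0.1,0,0,0,0]}}

```text
time: 30.25
tcp_pos: [517.3, 80.3, 102.7]
ee_rot: [[0.961, -0.277, -0.005], [-0.277, -0.961, -0.0], [-0.004, 0.002, -1.0]]
force: [-7.3, -2.4, 5.2]
width: 21.8
```

{"op": "send_rows", "data": {"deltas": [0,0,0,-0.1,0,0,0,-0.1,0,0,0,-0.1,0,0,0,-0.1,0,0,0,0]}}

```text
time: 30.75
tcp_pos: [517.3, 80.7, 102.6]
ee_rot: [[0.777, -0.629, -0.005], [-0.629, -0.777, 0.001], [-0.004, 0.002, -1.0]]
force: [-7.5, 0.2, 5.1]
width: 22.3
```

{"op": "send_rows", "data": {"deltas": [0,0,0,-0.1,0,0,0,-0.1,0,0,0,-0.1,0,0,0,-0.1,0,0,0,0]}}

```text
time: 31.25
tcp_pos: [518.3, 80.9, 102.6]
ee_rot: [[0.471, -0.882, -0.002], [-0.882, -0.471, 0.001], [-0.002, 0.001, -1.0]]
force: [-3.4, 1.3, 2.8]
width: 21.8
```

{"op": "send_rows", "data": {"deltas": [0,0,0,-0.06,0,0,0,-0.06,0,0,0,0,0,0,0,0,0,0,0,0,0,0,0,0], "hand": 255, "force": 25}}

```text
time: 31.85
tcp_pos: [519.5, 80.2, 102.8]
ee_rot: [[0.362, -0.932, 0.0], [-0.932, -0.362, -0.0], [0.0, -0.0, -1.0]]
force: [-1.6, -2.9, 4.2]
width: 11.4
```

```bash
python3 - <<'E'
from h import *
S=camera("side");s=bot.get_obs();print(s["time"],s["tcp_pos"].round(1),s["width"],s["force"].round(1),s["ft_torque"].round(3),np.degrees(np.arctan2(s["ee_rot"][1,0],s["ee_rot"][0,0])))
E
```

```text
31.9 [519.4  80.2 102.8] 11.143382360015696 [-1.5 -3.4  3.9] [-0.361  0.126  0.073] -68.79968711876819
```

Jaws are flat on the bar at yaw -68.8°. I'll turn on to feel the stop.

{"op": "send_rows", "data": {"deltas": [0,0,0,-0.05,0,0,0,0]}}

```text
time: 32.1
tcp_pos: [519.4, 80.3, 102.9]
ee_rot: [[0.315, -0.949, 0.0], [-0.949, -0.315, -0.001], [0.001, -0.0, -1.0]]
force: [-1.5, -2.9, 4.2]
width: 11.6
```

```bash
cat > q.py <<'E'
from h import *
S=camera("side");s=bot.get_obs();print(s["time"],s["tcp_pos"].round(1),s["width"].round(1),s["force"].round(1),s["ft_torque"].round(3),np.degrees(np.arctan2(s["ee_rot"][1,0],s["ee_rot"][0,0])).round(2),s["joints"][5].round(2))
E
python3 q.py
```

```text
Traceback (most recent call last):
  File "q.py", line 2, in <module>
    S=camera("side");s=bot.get_obs();print(s["time"],s["tcp_pos"].round(1),s["width"].round(1),s["force"].round(1),s["ft_torque"].round(3),np.degrees(np.arctan2(s["ee_rot"][1,0],s["ee_rot"][0,0])).round(2),s["joints"][5].round(2))
                                                                           ^^^^^^^^^^^^^^^^
AttributeError: 'float' object has no attribute 'round'
```

{"op": "send_rows", "data": {"deltas": [0,0,0,-0.05,0,0,0,0]}}

```text
time: 32.35
tcp_pos: [519.6, 80.4, 102.9]
ee_rot: [[0.268, -0.963, 0.001], [-0.963, -0.268, -0.0], [0.001, -0.001, -1.0]]
force: [-0.5, -1.3, 4.2]
width: 11.5
```

```bash
python3 q.py
```

```text
Traceback (most recent call last):
  File "q.py", line 2, in <module>
    S=camera("side");s=bot.get_obs();print(s["time"],s["tcp_pos"].round(1),s["width"].round(1),s["force"].round(1),s["ft_torque"].round(3),np.degrees(np.arctan2(s["ee_rot"][1,0],s["ee_rot"][0,0])).round(2),s["joints"][5].round(2))
                                                                           ^^^^^^^^^^^^^^^^
AttributeError: 'float' object has no attribute 'round'
```

```bash
sed -i 's/s\["width"\].round(1)/s["width"]/' q.py; python3 q.py
```

```text
32.45 [519.6  80.4 102.9] 11.490454051187898 [-1.  -1.3  4.5] [-0.376 -0.123  1.326] -74.42 70.31
```

{"op": "send_rows", "data": {"deltas": [0,0,0,-0.06,0,0,0,0]}}

```text
time: 32.65
tcp_pos: [519.6, 80.5, 103.0]
ee_rot: [[0.21, -0.978, 0.001], [-0.978, -0.21, -0.0], [0.001, -0.001, -1.0]]
force: [-1.1, -1.3, 4.8]
width: 11.6
```

```bash
python3 q.py
```

```text
32.7 [519.6  80.5 103. ] 11.543279852388288 [-2.1 -1.1  5.2] [-0.292 -0.305  2.184] -77.8 73.72
```

The torque rose from 0.07 to 2.2 N m, so the stop is reached. Let go in place, rise and retreat clear for a check.

{"op": "send_rows", "data": {"deltas": [0,0,0,0,0,0,0,0,0,0,0,0,0,0,0,0], "hand": 160}}

```text
time: 33.1
tcp_pos: [519.3, 80.4, 102.5]
ee_rot: [[0.207, -0.978, -0.0], [-0.978, -0.207, 0.001], [-0.001, 0.0, -1.0]]
force: [0.5, -0.0, 0.0]
width: 32.0
```

{"op": "send_rows", "data": {"deltas": [0,0,10,0,0,0,20,0,0,0,30,0,0,0,30,0,-20,0,20,0,-30,0,0,0,-35,0,0,0,-35,0,0,0,-35,0,0,0,0,0,0,0]}}

```text
time: 34.1
tcp_pos: [361.0, 80.7, 213.4]
ee_rot: [[0.208, -0.978, -0.0], [-0.978, -0.208, 0.0], [-0.0, 0.0, -1.0]]
force: [-0.2, -0.3, -0.8]
width: 31.9
```

```bash
python3 q.py; python3 - <<'E'
from h import *
B,o=frame(np.radians(21.5),570.5,8,77.5)
S=camera("side");T=camera("top");S0=cv2.imread("pics/side0.png");T0=cv2.imread("pics/top0.png")
def t(c,rt,rs):
    try:
        a,s=blob(T,c,rt);b,r=blob(S,c,rs);X,e=tri(a,b);print(s,r,X.round(1),(B.T@(X-o)).round(1),round(e,1))
    except Exception as e: print(e)
t(BLU,(240,170,290,215),(230,185,280,225));t(RED,(205,180,240,220),(205,165,240,200));t(ORG,(90,210,190,310),(110,160,200,215))
# gap: brightness profile across the seam, side view, along by at panel face, x=-40
for n,I in(("side",S),("top",T)):
    g=cv2.cvtColor(I,cv2.COLOR_BGR2GRAY)
    for x in(-45,40):
        print(n,x,[int(cv2.getRectSubPix(g,(1,1),tuple(map(float,proj(n,o+B@np.array([x,y,24.])))))[0,0]) for y in range(20,50,2)])
for n,I,I0,rois in(("side",S,S0,{"tower":(205,140,232,180),"bottle":(325,170,370,270),"mug":(195,315,260,384)}),("top",T,T0,{"tower":(145,175,180,210),"bottle":(290,105,330,155),"mug":(355,235,400,275)})):
    for k,(x0,y0,x1,y1) in rois.items(): print(n,k,"diff",cv2.absdiff(I[y0:y1,x0:x1],I0[y0:y1,x0:x1]).mean().round(1))
E
```

```text
34.15 [363.2  80.5 213.7] 32.351682076735 [-0.2 -0.1  0.6] [-0.    -0.076  0.013] -78.04 72.11
[250 188  11  12  88] [241 193  13  14 114] [543.8  -6.6 107.1] [-12.7  -3.8  40.3] 0.0
[223 207   5   6  20] [217 183   8  10  46] [504.6  74.  108. ] [-18.5  85.5  44.4] 2.0
[136 252  13  14 123] [152 182  12   9  79] [383.5 312.   18.9] [-82.7 351.4 -22.4] 0.4
side -45 [251, 251, 251, 251, 251, 251, 251, 251, 250, 249, 248, 248, 249, 250, 251]
side 40 [223, 224, 229, 235, 242, 247, 251, 252, 252, 251, 248, 240, 231, 223, 211]
top -45 [248, 247, 248, 248, 247, 248, 248, 247, 248, 244, 215, 216, 237, 249, 248]
top 40 [239, 224, 229, 240, 247, 248, 249, 248, 249, 246, 235, 225, 216, 203, 170]
side tower diff 17.7
side bottle diff 3.6
side mug diff 1.4
top tower diff 8.8
top bottle diff 3.0
top mug diff 3.0
```

Both checks agree. The panel travelled 54 mm in all (block y -58.0 to -3.8), and the red end is at the opposite, down-slope side of the axis. The tower crop differs from the start picture, so I'll do a quick shift check before handing in.

```bash
python3 - <<'E'
from h import *
from workcell import job_done
for n,(x0,y0,x1,y1) in(("side",(203,142,232,172)),("top",(147,176,178,210))):
    I=camera(n);J=cv2.imread(f"pics/{n}0.png")
    print(n,cv2.matchTemplate(I[y0-5:y1+5,x0-5:x1+5],J[y0:y1,x0:x1],cv2.TM_CCOEFF_NORMED).max().round(3),cv2.minMaxLoc(cv2.matchTemplate(I[y0-5:y1+5,x0-5:x1+5],J[y0:y1,x0:x1],cv2.TM_CCOEFF_NORMED))[3],"expect (5,5)")
print(bot.get_obs()["time"]);print(job_done())
E
```

```text
side 0.859 (5, 6) expect (5,5)
top 0.988 (5, 5) expect (5,5)
34.35
the job is handed in; nothing more can be done
None
```

I did the job in the order asked and handed it in at 34.4 s. The brick is in the tray, the panel is slid in with its bolt in the cam, and the cam is turned to its stop. The gripper is open and clear of everything.

**Last checks**
- **Brick:** it measures at (384, 312, 19) mm, inside the tray.
- **Panel:** I pushed it in until about 5 N was felt. It ended 54 mm from its start, against a gap of about 52 mm measured at the start, so it looks tight to within my 1–2 mm measuring error. The seam still shows as a faint line in the top view.
- **Cam:** the wrist torque rose from 0.07 to 2.2 N m at the stop. The red end now lies on the down-slope side of the axis, half a turn from where it started.
- **Tower, bottle and mug:** the bottle and mug crops hardly changed. The tower's best match was unshifted in the top view. In the side view it was 1 pixel off with a weaker match (0.86), which I put down to a changed shadow or background. No unexpected contact force was felt.

**What disagreed:** the fingertips stood about 29 mm higher than the stated tool geometry. My first grip therefore closed on air above the brick, and the brick did not move. I corrected the height by touching the brick's top and used that correction from then on.

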